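# Square an art panel into the corner of the framing jig

## Robot

A 6-joint arm with a two-finger parallel gripper is mounted at the origin on the work surface. World frame = base frame: x ahead of the robot, y to its left, z up, the work surface at z = 0. Lengths are in m, angles in degrees, forces in N, time in s.
With the tool pointing down it reaches from about 0.25 to 0.725 m from the base axis. Payload 9.7 kg.
Tool frame: the origin (TCP) lies midway between the tips of the shut fingers; the grasp point (between the pads) lies 19 mm behind it; z points along the fingers, y is the line along which they close (so a half turn about z gives the same grasp; the last joint's range is limited). The gripper opens to 85 mm and grips with 20 to 120 N. Pads are 22 mm wide; open, the fingers measure 114 mm over their backs; the gripper's body (76 mm by 85 mm) begins 54 mm behind the grasp point. The pads swing forward as they close: fully open they stand 13 mm farther back than shut.
Start: joints at [71.562, 4.979, 10.078, 95.1, 0, 90], TCP at [0.174, 0.522, 0.203] pointing down, gripper open.
Joint ranges: [-179.16, 179.16], [-48.56, 103.87], [-65.8, 70.77], [-126.05, 130.52], [-82.76, 87.17], [-180, 180]. Speed limits (degrees/s): [127.2, 127.2, 147.25, 180, 180, 180].

## Interface

Orientations are given as [roll, pitch, yaw] about the fixed x, y, z axes, in that order (R = Rz(yaw) Ry(pitch) Rx(roll)).
In Python, from workcell import readout, imaging, bot, spotter gives the robot as it stands.
- The arm moves only by the shell command python3 -m jog 'ROWS' [FORCE]. ROWS is JSON, a list of rows, each an object with "rotation": the turn, a rotation vector about the world's x, y, z in degrees, a list of three; "translation": the shift along the world's x, y, z in mm, a list of three; "grip": the finger opening in mm, from 0 to 85.4. In form: [{"rotation": [wx, wy, wz], "translation": [dx, dy, dz], "grip": grip}, ...]. A call has 1 to 20 rows; each row is the pose to reach, as a shift and turn from the pose commanded when the call began; what a row does not reach only later rows make up. A row lasts 1/10 s, in which the tool goes at most 50 mm and 8.59 degrees, less where a joint would pass 70% of its speed; a pose out of reach is approached as far as the arm can. A call with a gripper value outside its range is refused whole. The fingers move at their own pace and stop on an object; FORCE is the grip in N (left out, the last holds). Time passes only in rows, so rows that repeat a pose let the fingers close. It gives the time, the measured TCP pose, the force, the opening and the grip force at its end, in the units of the state.
- readout.get_obs(): the state, without advancing time (a new reading comes with each control period).
- imaging.camera(name): name is "scene" or "side" or "wrist"; returns (picture, depth): 384x512x3 uint8, red, green, blue; 384x512 float32, m along the optical axis (not along the pixel's ray), 0 where there is no reading.
- imaging.camera_info(name): a dict with "vertical_fov" (degrees; the focal length in pixels is half the picture's height over the tangent of half this angle, whatever the lens; pixels are square), "cx", "cy" (the principal point, pixels), "extrinsics" (4x4, takes a point from camera to world coordinates); the wrist camera has in their place "tool_from_camera" (4x4, takes a point from camera to tool coordinates, whose origin is the TCP and whose axes are the flange's). Camera axes: x right, y down, z forward; pixel columns grow to the right and rows downward; lengths in m; the calibration is good to about 2 mm. The wrist camera is an equidistant fisheye: a pixel r from the principal point sees the ray r / f radians off the axis. A picture is of the moment at which its call begins: read the wrist's pose just before it. camera_info takes no time and is no camera call.
- bot.job_done(): hands the job in; it is judged then, once.
Trained networks look in the newest picture that a camera, given by its name, has taken for a name from the list of things; names that differ only in an ending like _2 or _b are one class to them, and where a whole thing is asked for, a point or a joint stands for the part that bears it (a point fixed in the world has none). Each returns a list of dicts, best first, with "confidence" (0 to 1); they miss things now and then, are a little off and sometimes report something else, mostly with a low value. They report only what shows in the picture. A call takes as long as a camera call. They do not tell look-alikes from the thing itself.
- spotter.spot_in(camera, target): "box" ([centre column, centre row, width, height] in pixels, round what is visible of it).
- spotter.mark_of(camera, target): "uv" ([column, row] in pixels: a listed point, or the origin of a listed thing).
The state is a dict: "time": time; "q": joint angles; "qd": joint speeds; "joint_efforts": joint torques, N m; "ee_pos": TCP position; "tcp_rot": TCP orientation; "wrist_force": force on the tool from outside, world axes, zero at the start; "torque": the same for the moment, N m; "opening": finger opening in m; "grasp_force": force on a finger pad.
Only numpy, scipy, OpenCV 4.12 (cv2) and the standard library are available. Lean on these libraries where they do the work, as an engineer would, in place of code of your own. Each camera call takes 0.05 s, during which the arm holds its last target. There are 200 camera calls.

## Task

On the framing jig, slide the white-topped wooden art panel fully home into the inside corner of the two fences, long edge flush against the long fence and short edge flush against the short fence. Then stand the steel knobbed weight upright in the middle of the panel, setting it down gently, so that the panel stays square and flush against both fences, and leave everything else on the table where it is.

Things in the scene. Friction and masses are not known exactly. Their poses are not given: they have to be found in the camera images.
- jig: Jig fixed to the table: plywood baseboard 9 mm thick, two wooden fences 26 mm wide, tops 43 mm above the table. Origin: at table height, where the fences' inner faces meet. Long fence: inner face is plane x=0 (far side), runs 320 mm along -y. Short fence: inner face is plane y=0 (left), runs 260 mm along -x. The board between covers x -260..0, y -320..0 mm.
- panel: Loose solid wooden slab, 110 mm along its x, 150 mm along its y, 22 mm thick, white top, bare wood sides, about 0.26 kg, flat on the jig's baseboard, askew (under 25 degrees) and away from the fences. Origin: centre of underside. When home its centre is 55 mm from the long fence and 75 mm from the short one, its +x side against the long fence.
- weight: Turned steel weight, about 0.6 kg, standing on the table at the robot's right: round base 56 mm diameter, 28 mm high, a narrow neck, and a round knob 24 mm diameter from 39 to 60 mm above its underside. Origin: centre of underside; z is its axis.
- jar: Bystander: glass jar with white cap, 58 mm diameter, 75 mm high, standing near the weight. Origin: centre of its underside.
- hoop: Bystander: wooden embroidery hoop, a ring 90 mm in diameter and 24 mm high, lying flat. Origin: centre of its underside.
- spool: Bystander: wooden thread spool, 38 mm diameter, 50 mm high, upright. Origin: centre of its underside.
- brush: Bystander: paint brush, 200 mm long, lying left of the jig. Origin: under its middle.
- cup: Bystander: white ceramic cup, 72 mm diameter, 85 mm high, left of the jig. Origin: centre of its underside.
- offcut: Bystander: wood offcut 50 x 110 x 20 mm lying left of the robot. Origin: centre of its underside.
- driver: Bystander: screwdriver, 190 mm long, lying at the right. Origin: under its middle.
There are look-alikes about, which are no part of the job. Leave any red look-alike of the weight alone. Leave any green look-alike of the panel alone.

How it is judged:
By the outcome, as a careful person would: the job done as asked, in the order asked, and still so for the second after the job is handed in, with the robot touching nothing.
It also fails if it takes over 67 s, if anything falls off the work surface, if the arm or the gripper's body presses on something with over 40 N, if the wrist force passes 120 N, or if a joint passes its speed limit or range.

## Working session

There is one attempt and no reset: what is moved stays moved. The work goes in short steps, Python scripts to look and compute and a shell command to move; the robot and the scene stay as the last step left them, time stands still between calls to the robot, and variables do not carry over. Pictures are saved under pics/ and viewed, at most 10 in all, crops included, and the job is handed in when it is done.

```bash
mkdir -p pics; cat > h.py <<'E'
import numpy as np, cv2
from workcell import readout, imaging, bot, spotter
def cam(n):
    p,d=imaging.camera(n); i=imaging.camera_info(n); return p,d,i
def world(u,v,d,i):
    f=192/np.tan(np.radians(i['vertical_fov'])/2); T=np.array(i['extrinsics'])
    u=np.asarray(u,float);v=np.asarray(v,float)
    P=np.stack([(u-i['cx'])/f*d,(v-i['cy'])/f*d,d],-1)
    return P@T[:3,:3].T+T[:3,3]
def cloud(d,i):
    v,u=np.mgrid[:384,:512]; return world(u,v,d,i)
E
python3 - <<'E'
from h import *
for n in ['scene','side']:
    p,d,i=cam(n)
    cv2.imwrite(f'pics/{n}0.png',p[...,::-1]); np.savez(f'{n}0.npz',p=p,d=d)
    P=cloud(d,i)
    print(n,np.array(i['extrinsics']).round(2).tolist())
    for t in ['panel','weight','jar','jig','hoop','spool','cup','offcut','driver','brush']:
        for r in spotter.spot_in(n,t)[:3]:
            if r['confidence']>.3:
                u,v=[int(np.clip(x,0,m)) for x,m in zip(r['box'][:2],(511,383))]
                print(t,round(r['confidence'],2),np.round(r['box']),P[v,u].round(3))
E
```

```text
scene [[0.34, 0.54, -0.77, 1.82], [0.94, -0.19, 0.28, -0.5], [0.0, -0.82, -0.58, 1.04], [0.0, 0.0, 0.0, 1.0]]
panel 0.95 [239. 267.  40.  44.] [ 0.819 -0.183  0.023]
panel 0.82 [165. 168.  45.  31.] [ 0.227 -0.282  0.026]
panel 0.76 [300. 205.  51.  28.] [0.621 0.101 0.032]
weight 0.65 [196. 223.  14.  21.] [ 0.592 -0.254  0.032]
weight 0.62 [178. 207.  25.  18.] [ 0.49  -0.29   0.033]
jar 0.84 [151. 225.  22.  25.] [ 0.583 -0.394  0.055]
jig 0.9 [293. 204. 119.  77.] [0.599 0.085 0.029]
hoop 0.58 [173. 260.  30.  29.] [ 0.711 -0.353  0.003]
spool 0.59 [134. 195.  12.  18.] [ 0.38  -0.416  0.033]
spool 0.34 [315. 146.  33.  14.] [0.267 0.321 0.023]
cup 0.89 [383. 188.  28.  31.] [0.663 0.391 0.062]
offcut 0.54 [314. 147.  24.  12.] [0.268 0.321 0.019]
driver 0.58 [120. 250.  15.  45.] [ 0.618 -0.497  0.011]
brush 0.55 [368. 163.  39.  18.] [0.447 0.461 0.02 ]
side [[1.0, -0.02, 0.04, 0.44], [-0.04, -0.66, 0.75, -1.17], [0.02, -0.75, -0.66, 1.06], [0.0, 0.0, 0.0, 1.0]]
panel 0.82 [354. 236.  53.  38.] [ 0.804 -0.202  0.024]
panel 0.73 [274. 173.  32.  33.] [0.591 0.092 0.026]
panel 0.71 [150. 266.  67.  55.] [ 0.215 -0.294  0.019]
weight 0.63 [282. 252.  19.  21.] [ 0.583 -0.267  0.03 ]
weight 0.59 [247. 265.  24.  28.] [ 0.484 -0.309  0.027]
jar 0.8 [277. 287.  22.  39.] [ 0.557 -0.413  0.063]
hoop 0.77 [332. 283.  34.  32.] [ 0.719 -0.35  -0.005]
spool 0.64 [207. 301.  18.  25.] [ 0.376 -0.437  0.048]
cup 0.95 [279. 117.  17.  32.] [0.626 0.373 0.073]
offcut 0.54 [182. 139.  20.  21.] [0.264 0.319 0.016]
driver 0.73 [304. 326.  79.  21.] [ 0.62  -0.502  0.018]
brush 0.51 [227. 116.  47.  11.] [0.433 0.47  0.014]
brush 0.32 [305. 327.  80.  22.] [ 0.626 -0.488 -0.003]
```

```bash
python3 -c "
from h import *
print(readout.get_obs())"
```

```text
{'time': 1.1, 'q': array([ 7.15631830e+01,  4.97786080e+00,  1.00752049e+01,  9.50981764e+01,
       -1.17611099e-03,  8.99998651e+01]), 'qd': array([ 0.00882995,  0.06842399, -0.02336614,  0.07550887,  0.02116187,
        0.03500266]), 'joint_efforts': array([-2.75859941e-05, -5.20103323e+01,  4.64866412e+01,  1.39083539e-03,
       -1.26751797e-04,  1.20029605e-05]), 'ee_pos': array([0.17394414, 0.52175539, 0.20296715]), 'tcp_rot': array([-1.79999168e+02,  1.17610903e-03,  1.61563318e+02]), 'wrist_force': array([-0.4217266 , -0.48704429, -0.39179364]), 'torque': array([-0.00168754, -0.031723  , -0.01982059]), 'grasp_force': 0.0, 'opening': 0.08539300632437209}
```

View pics/scene0.png

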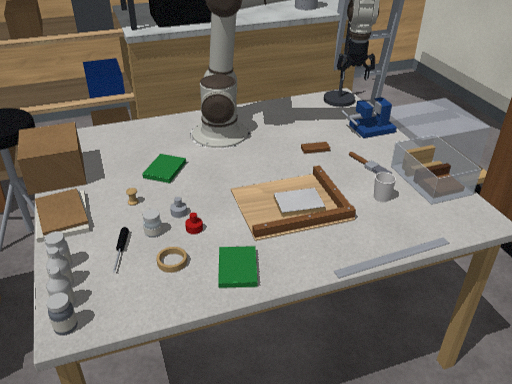

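View pics/side0.png

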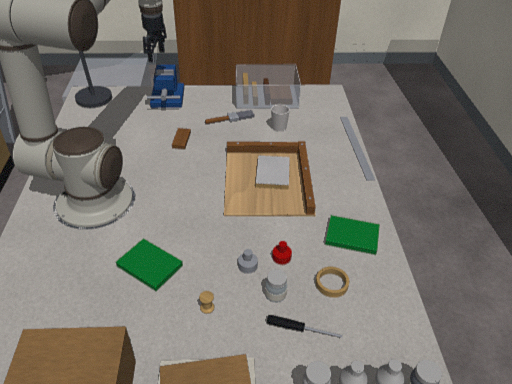

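The scene picture shows the white panel at about (300,202) inside the jig, the steel weight at (178,207) and its red look-alike at (194,223). The jar is at (151,225). In the side picture the panel is at (273,171), the weight at (247,262) and the red one at (282,253). Next I'll fit the poses.

```bash
cat > fit.py <<'E'
from h import *
def seg(p,d,i):
    P=cloud(d,i); h=cv2.cvtColor(p,cv2.COLOR_RGB2HSV); z=P[...,2]
    inj=(P[...,0]>.35)&(P[...,0]<.9)&(P[...,1]>-.15)&(P[...,1]<.32)
    white=inj&(h[...,1]<50)&(z>.022)&(z<.042)&(h[...,2]>120)
    fence=inj&(h[...,1]>90)&(z>.036)&(z<.055)
    return P,h,white,fence
def biggest(m):
    n,l,s,c=cv2.connectedComponentsWithStats(m.astype(np.uint8)); return l==1+np.argmax(s[1:,4])
def flat(m,i,z):   # intersect pixel rays with plane z
    v,u=np.nonzero(m); T=np.array(i['extrinsics']); r=world(u,v,np.ones(len(u)),i)-T[:3,3]
    return (T[:3,3]+r*((z-T[2,3])/r[:,2])[:,None])[:,:2]
if __name__=='__main__':
    for n in ['scene','side']:
        q=np.load(n+'0.npz');i=imaging.camera_info(n);P,h,w,f=seg(q['p'],q['d'],i)
        w=biggest(w); X=flat(w,i,.031).astype(np.float32)
        print(n,'panel',cv2.minAreaRect(X*1000),'z',np.median(P[w][:,2]).round(4),w.sum())
        f=biggest(f);F=flat(f,i,.043)*1000; print('fence n',f.sum(),np.median(P[f][:,2]).round(4),cv2.minAreaRect(F.astype(np.float32)))
        print(cv2.boxPoints(cv2.minAreaRect(F.astype(np.float32))).round(1).tolist())
        # weight top and jar
        z=P[...,2];
        for nm,c,zz in (('weight',(.487,-.30),.06),('red',(.588,-.26),.06),('jar',(.575,-.40),.075),('spool',(.38,-.43),.05)):
            m=(np.hypot(P[...,0]-c[0],P[...,1]-c[1])<.05)&(z>zz-.016)&(z<zz+.01)
            print(nm,m.sum(),P[m].mean(0).round(4),z[m].max().round(3) if m.any() else '')
        m=(w*255|0); im=q['p'].copy(); im[w]=[255,0,0]; im[f]=[0,0,255]
        cv2.imwrite(f'pics/m_{n}.png',cv2.resize(im[90:300,120:430] if n=='scene' else im[110:310,180:400],None,fx=2,fy=2,interpolation=0)[...,::-1])
E
python3 fit.py
```

```text
scene panel ((589.3645629882812, 110.15779113769531), (150.3125, 111.05990600585938), 83.18470764160156) z 0.0306 848
fence n 1011 0.0421 ((575.47216796875, 84.14981842041016), (349.3316345214844, 292.4258728027344), 88.90972900390625)
[[426.0, -87.69999694824219], [718.2999877929688, -93.30000305175781], [725.0, 256.0], [432.6000061035156, 261.6000061035156]]
weight 53 [ 0.4923 -0.2866  0.0558] 0.065
red 51 [ 0.5909 -0.2587  0.0554] 0.062
jar 187 [ 0.565  -0.3865  0.0725] 0.081
spool 71 [ 0.3793 -0.4236  0.0484] 0.053
side panel ((587.01806640625, 104.13224792480469), (152.15675354003906, 109.28707885742188), 83.07878112792969) z 0.0293 887
fence n 837 0.0409 ((569.1058959960938, 74.72512817382812), (348.09912109375, 281.24951171875), 88.8207015991211)
[[424.8999938964844, -96.4000015258789], [706.0999755859375, -102.19999694824219], [713.2999877929688, 245.8000030517578], [432.1000061035156, 251.60000610351562]]
weight 72 [ 0.4863 -0.2928  0.0551] 0.065
red 72 [ 0.5851 -0.2649  0.0552] 0.064
jar 304 [ 0.5571 -0.3937  0.0721] 0.079
spool 156 [ 0.3753 -0.4284  0.048 ] 0.054
```

Both cameras agree that the panel is yawed about -7° and the jig about -1.1°, and the sizes match to 1–2 mm. I'll move over the jig and refine with the wrist camera.

```bash
python3 -m jog '[{"rotation":[0,0,17.3],"translation":[306,-415,0],"grip":85},{"rotation":[0,0,17.3],"translation":[306,-415,0],"grip":85},{"rotation":[0,0,17.3],"translation":[306,-415,0],"grip":85},{"rotation":[0,0,17.3],"translation":[306,-415,0],"grip":85},{"rotation":[0,0,17.3],"translation":[306,-415,0],"grip":85},{"rotation":[0,0,17.3],"translation":[306,-415,0],"grip":85},{"rotation":[0,0,17.3],"translation":[306,-415,0],"grip":85},{"rotation":[0,0,17.3],"translation":[306,-415,0],"grip":85},{"rotation":[0,0,17.3],"translation":[306,-415,0],"grip":85},{"rotation":[0,0,17.3],"translation":[306,-415,0],"grip":85},{"rotation":[0,0,17.3],"translation":[306,-415,0],"grip":85},{"rotation":[0,0,17.3],"translation":[306,-415,0],"grip":85},{"rotation":[0,0,17.3],"translation":[306,-415,0],"grip":85},{"rotation":[0,0,17.3],"translation":[306,-415,0],"grip":85}]'
cat >> h.py <<'E'
from scipy.spatial.transform import Rotation as R
def wrist():
    o=readout.get_obs(); p,d=imaging.camera('wrist'); i=imaging.camera_info('wrist')
    f=192/np.tan(np.radians(i['vertical_fov'])/2); T=np.eye(4)
    T[:3,:3]=R.from_euler('xyz',o['tcp_rot'],degrees=True).as_matrix(); T[:3,3]=o['ee_pos']
    T=T@np.array(i['tool_from_camera'])
    v,u=np.mgrid[:384,:512]; x=u-i['cx'];y=v-i['cy'];r=np.hypot(x,y)+1e-9;t=r/f
    D=np.stack([np.sin(t)*x/r,np.sin(t)*y/r,np.cos(t)],-1)
    D=D@T[:3,:3].T                      # world unit rays
    ax=T[:3,2]; P=T[:3,3]+D*(d/np.maximum(np.cos(t),.05))[...,None]
    return p,d,P,D,T[:3,3],o
def plane(m,D,c,z):
    r=D[m]; return (c+r*((z-c[2])/r[:,2])[:,None])[:,:2]*1000
E
python3 - <<'E'
from fit import *
p,d,P,D,c,o=wrist(); cv2.imwrite('pics/w1.png',p[...,::-1])
np.savez('w1.npz',p=p,d=d,P=P,D=D,c=c)
print(o['ee_pos'],o['tcp_rot'],c)
E
```

```text
time: 2.5
ee_pos: [0.4796, 0.1074, 0.2031]
tcp_rot: [180.0, 0.0, 178.9]
wrist_force: [0.3, 0.5, 0.3]
opening: 0.085
grasp_force: 0.0
[0.4795591  0.10740729 0.20308926] [1.79988819e+02 2.96114724e-04 1.78904378e+02] [0.403169   0.10898048 0.37508051]
```

View pics/w1.png

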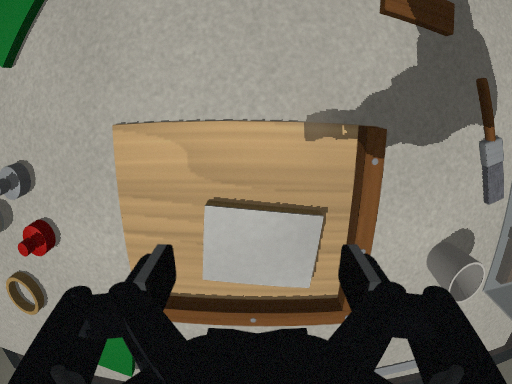

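The wrist view shows the panel at columns 203–327, rows 200–287. The long fence is below it, around rows 295–325, and the short fence is to its right, around columns 345–385. Everything is clear of the fingers.

```bash
cat > wm.py <<'E'
from fit import *
def analyse(p,P,D,c):
    h=cv2.cvtColor(p,cv2.COLOR_RGB2HSV); z=P[...,2]
    inj=(P[...,0]>.4)&(P[...,0]<.76)&(P[...,1]>-.13)&(P[...,1]<.28)
    w=biggest(inj&(h[...,1]<50)&(z>.022)&(z<.038)&(h[...,2]>100))
    print('panel',cv2.minAreaRect(plane(w,D,c,.031).astype(np.float32)),np.median(z[w]).round(4))
    f=inj&(z>.037)&(z<.05)&(h[...,1]>70)&(P[...,0]>.4)
    F=plane(f,D,c,.043); 
    print('fence z',np.median(z[f]).round(4),f.sum())
    y0,y1=-75,170
    A=F[(F[:,0]>660)&(F[:,1]<190)]; B=F[(F[:,1]>190)&(F[:,0]<650)]
    # inner edge of long fence: min x per y-bin; short: min y per x-bin
    def edge(S,k):
        b=np.round(S[:,1-k]/6).astype(int); pts=[(t*6,np.percentile(S[b==t,k],3),np.percentile(S[b==t,k],97)) for t in np.unique(b) if (b==t).sum()>6]
        pts=np.array(pts); s=np.polyfit(pts[:,0],pts[:,1],1)
        for _ in range(3):
            r=pts[:,1]-np.polyval(s,pts[:,0]); g=abs(r)<2.5*np.median(abs(r))+.3; s=np.polyfit(pts[g,0],pts[g,1],1)
        print('edge',k,'slope deg',np.degrees(np.arctan(s[0])).round(2),'rms',r[g].std().round(2),'n',g.sum(),'range',pts[0,0],pts[-1,0]); return s
    return edge(A,0),edge(B,1),w
if __name__=='__main__':
    q=np.load('w1.npz'); a,b,_=analyse(q['p'],q['P'],q['D'],q['c'])
    y=np.polyval(b,690);x=np.polyval(a,y);print('corner',x,np.polyval(b,x))
    P=q['P'];z=P[...,2]
    m=(abs(P[...,0]-.49)<.06)&(abs(P[...,1]+.29)<.06)&(z>.015)&(z<.08);print('weight',m.sum(),P[m].mean(0) if m.any() else '')
E
python3 wm.py
```

```text
panel ((586.8861694335938, 109.74354553222656), (150.51791381835938, 110.5539321899414), 83.58939361572266) 0.032
fence z 0.0438 5304
edge 0 slope deg 1.83 rms 0.69 n 37 range -36.0 192.0
edge 1 slope deg -1.87 rms 0.35 n 25 range 426.0 588.0
corner 683.2886102264853 226.54254734927085
weight 744 [ 0.48310816 -0.27578604  0.03127174]
```

```bash
python3 -m jog '[{"rotation":[0,0,-0.7],"translation":[5,3,-50],"grip":85},{"rotation":[0,0,-0.7],"translation":[5,3,-100],"grip":85},{"rotation":[0,0,-0.7],"translation":[5,3,-150],"grip":85},{"rotation":[0,0,-0.7],"translation":[5,3,-180],"grip":85},{"rotation":[0,0,-0.7],"translation":[5,3,-192],"grip":85},{"rotation":[0,0,-0.7],"translation":[5,3,-198],"grip":85},{"rotation":[0,0,-0.7],"translation":[5,3,-198],"grip":85},{"rotation":[0,0,-0.7],"translation":[15,3,-198],"grip":85},{"rotation":[0,0,-0.7],"translation":[25,3,-198],"grip":85},{"rotation":[0,0,-0.7],"translation":[32,3,-198],"grip":85},{"rotation":[0,0,-0.7],"translation":[38,3,-198],"grip":85},{"rotation":[0,0,-0.7],"translation":[44,3,-198],"grip":85},{"rotation":[0,0,-0.7],"translation":[50,3,-198],"grip":85},{"rotation":[0,0,-0.7],"translation":[55,3,-198],"grip":85},{"rotation":[0,0,-0.7],"translation":[60,3,-198],"grip":85},{"rotation":[0,0,-0.7],"translation":[65,3,-198],"grip":85},{"rotation":[0,0,-0.7],"translation":[65,3,-198],"grip":85}]'
python3 - <<'E'
from wm import *
p,d,P,D,c,o=wrist(); print(o['ee_pos'],o['wrist_force']); analyse(p,P,D,c)
cv2.imwrite('pics/w2.png',p[...,::-1])
E
```

```text
time: 4.25
ee_pos: [0.5454, 0.1098, 0.0049]
tcp_rot: [180.0, 0.0, 178.2]
wrist_force: [0.4, 1.3, -0.4]
opening: 0.0855
grasp_force: 0.0
[0.54543724 0.10978139 0.00494035] [ 0.43103352  1.29540771 -0.44769758]
panel ((572.3717041015625, 103.52537536621094), (132.07058715820312, 92.80718994140625), 88.17726135253906) 0.032
fence z 0.0439 9016
edge 0 slope deg -10.83 rms 0.77 n 3 range -36.0 -24.0
edge 1 slope deg -1.86 rms 0.21 n 25 range 426.0 648.0
```

View pics/w2.png

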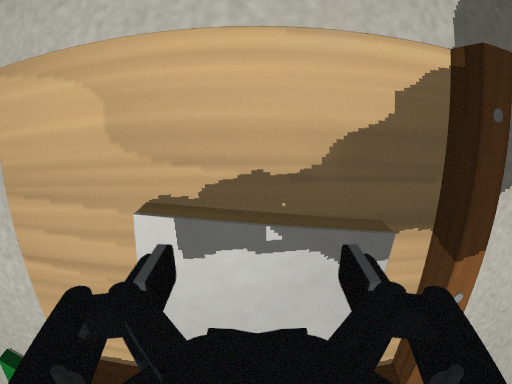

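The panel's near edge, at rows 205–228, hasn't moved, and the fingertips at row ~250 appear to be above the panel. I'll check the fingertip height.

```bash
python3 - <<'E'
from wm import *
p,d,P,D,c,o=wrist()
for u,v in [(160,250),(165,258),(150,275),(170,265),(352,250),(347,260),(360,270),(160,290),(353,290)]: print(u,v,p[v,u],d[v,u].round(3),P[v,u].round(3))
m=(p.max(-1)<70)&(np.mgrid[:384,:512][0]>235)&(P[...,2]>-.05); Q=P[m]; print(np.percentile(Q[:,2],[0.5,2,5]),len(Q)); L=Q[Q[:,2]<np.percentile(Q[:,2],8)]; print(L.min(0),L.max(0),L.mean(0))
for v in range(195,260,6): print(v,P[v,260].round(4),p[v,260])
E
```

```text
160 250 [61 64 63] 0.133 [0.532 0.065 0.057]
165 258 [16 15 17] 0.131 [0.535 0.068 0.06 ]
150 275 [18 15 13] 0.113 [0.532 0.067 0.079]
170 265 [ 8 13 18] 0.138 [0.541 0.068 0.055]
352 250 [61 61 63] 0.133 [0.535 0.155 0.058]
347 260 [15 19 16] 0.134 [0.54  0.153 0.059]
360 270 [ 8 13 18] 0.116 [0.535 0.153 0.075]
160 290 [13 14 17] 0.121 [0.544 0.067 0.074]
353 290 [5 8 7] 0.122 [0.547 0.152 0.073]
[0.01163351 0.01624469 0.02609729] 38514
[ 5.42865601e-01 -2.23625854e-01  3.33044192e-05] [0.80960386 0.45477091 0.03886757] [0.6392237  0.12748543 0.02297218]
195 [0.5215 0.1125 0.0098] [96 79 53]
201 [0.5251 0.1124 0.01  ] [95 79 55]
207 [0.5288 0.1123 0.0103] [95 78 55]
213 [0.5312 0.1122 0.0139] [74 57 37]
219 [0.5319 0.1121 0.0215] [76 63 37]
225 [0.5318 0.112  0.0304] [85 82 81]
231 [0.5348 0.1119 0.0316] [99 97 97]
237 [0.5381 0.1118 0.0321] [99 99 96]
243 [0.5415 0.1117 0.0325] [98 97 93]
249 [0.5454 0.1116 0.0321] [97 95 93]
255 [0.549  0.1115 0.0324] [186 187 181]
```

The visible fingertips are at about z 0.055, well above the panel, so nothing was touched. I'll back off, partly close the fingers and see where the tips go.

```bash
python3 -m jog '[{"rotation":[0,0,0],"translation":[0,0,30],"grip":40},{"rotation":[0,0,0],"translation":[-30,0,60],"grip":40},{"rotation":[0,0,0],"translation":[-55,0,60],"grip":40},{"rotation":[0,0,0],"translation":[-55,0,60],"grip":40},{"rotation":[0,0,0],"translation":[-55,0,60],"grip":40},{"rotation":[0,0,0],"translation":[-55,0,60],"grip":40},{"rotation":[0,0,0],"translation":[-55,0,60],"grip":40},{"rotation":[0,0,0],"translation":[-55,0,60],"grip":40}]'
cat > tips.py <<'E'
from wm import *
p,d,P,D,c,o=wrist(); e=o['ee_pos']
Q=P-e; m=(p.max(-1)<90)&(abs(Q[...,0])<.02)&(abs(Q[...,1])<.07)&(Q[...,2]>-.02)&(Q[...,2]<.09)&(P[...,2]>.045)
print(o['opening'],e)
for s in (-1,1):
    k=m&(Q[...,1]*s>0); A=Q[k]*1000
    if len(A): L=A[A[:,2]<A[:,2].min()+6]; print(len(A),'lowest',L.min(0).round(1),L.max(0).round(1))
import sys; cv2.imwrite(sys.argv[1],p[...,::-1])
E
python3 tips.py pics/w3.png
```

```text
time: 5.15
ee_pos: [0.4902, 0.1097, 0.0645]
tcp_rot: [-180.0, -0.0, 178.1]
wrist_force: [-0.6, -0.7, -0.3]
opening: 0.0403
grasp_force: 0.0
0.0402504465638293 [0.49016759 0.10966258 0.06448561]
4499 lowest [-12.5 -31.   30.6] [  8.4 -19.4  36.5]
4498 lowest [-11.1  19.7  31. ] [ 9.6 29.3 36.9]
```

View pics/w3.png

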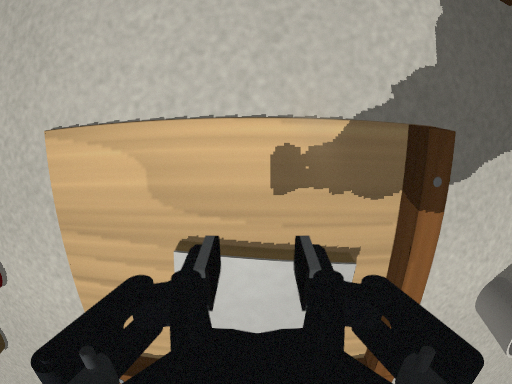

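```bash
python3 -m jog '[{"rotation":[0,0,0],"translation":[0,0,0],"grip":0},{"rotation":[0,0,0],"translation":[0,0,0],"grip":0},{"rotation":[0,0,0],"translation":[0,0,0],"grip":0},{"rotation":[0,0,0],"translation":[0,0,0],"grip":0},{"rotation":[0,0,0],"translation":[0,0,0],"grip":0},{"rotation":[0,0,0],"translation":[0,0,0],"grip":0}]'
sed -i 's/&(P\[...,2\]>.045)//' tips.py; python3 tips.py pics/w4.png
python3 - <<'E'
from wm import *
i=imaging.camera_info('wrist');print(i)
T=np.array(i['tool_from_camera']);print(R.from_matrix(T[:3,:3]).as_euler('xyz',degrees=True),192/np.tan(np.radians(i['vertical_fov'])/2))
p,d,P,D,c,o=wrist();e=o['ee_pos']
for v in range(215,300,5): print(v,p[v,256],d[v,256].round(3),((P[v,256]-e)*1000).round(1))
E
```

```text
time: 5.8
ee_pos: [0.49, 0.1098, 0.065]
tcp_rot: [180.0, 0.0, 178.2]
wrist_force: [0.4, -0.1, 0.0]
opening: -0.0003
grasp_force: 0.0
-0.0002895275242638535 [0.48996128 0.10976364 0.06501415]
4174 lowest [-12.7 -12.1  33. ] [-7.  -0.4 38.8]
4327 lowest [-12.2   0.1  33.1] [-6.4 12.6 39. ]
{'vertical_fov': 65.70646984690485, 'cx': 256.8225588320462, 'cy': 193.62426131824526, 'tool_from_camera': array([[-1.06763419e-04, -9.55033595e-01, -2.96497591e-01,
         7.64073663e-02],
       [ 9.99999993e-01, -1.17060033e-04,  1.69743218e-05,
         1.38904610e-04],
       [-5.09190652e-05, -2.96497587e-01,  9.55033601e-01,
        -1.71991592e-01],
       [ 0.00000000e+00,  0.00000000e+00,  0.00000000e+00,
         1.00000000e+00]])}
[-1.72473610e+01  2.91744754e-03  9.00061171e+01] 297.3186396354542
215 [174 144  99] 0.243 [ 12.3  -0.9 -54.9]
220 [183 151 105] 0.245 [ 17.1  -1.1 -55.7]
225 [187 153 107] 0.246 [ 21.5  -1.2 -55.6]
230 [188 153 110] 0.247 [ 25.8  -1.4 -54.9]
235 [18 19 19] 0.152 [-11.1   0.1  33.4]
240 [11 19 14] 0.145 [-11.6   0.1  40.2]
245 [19 18 18] 0.141 [-11.    0.1  44.5]
250 [21 24 20] 0.134 [-12.2   0.2  51.8]
255 [ 9 15  8] 0.13 [-12.    0.2  56.1]
260 [12 11  7] 0.127 [-11.2   0.1  59.3]
265 [18 16 19] 0.122 [-11.6   0.2  64.1]
270 [15 15 12] 0.119 [-11.    0.2  67.3]
275 [22 20 24] 0.121 [-8.1  0.1 66.5]
280 [13 12 12] 0.123 [-5.  -0.1 65.7]
285 [18 20 18] 0.121 [-3.8 -0.1 67.7]
290 [ 7 15 13] 0.123 [-0.4 -0.2 66.7]
295 [20 15 21] 0.124 [ 2.1 -0.3 66.9]
```

View pics/w4.png

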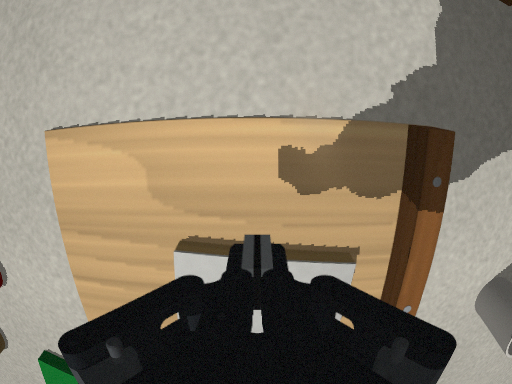

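By the wrist camera the shut tips sit about 33 mm above the reported TCP. I'll cross-check with the fixed cameras.

```bash
python3 - <<'E'
from h import *
for n in ('side','scene'):
    p,d,i=cam(n);P=cloud(d,i)
    m=(p.max(-1)<80)&(abs(P[...,0]-.49)<.04)&(abs(P[...,1]-.11)<.04)&(P[...,2]>.045)&(P[...,2]<.3)
    A=P[m]; L=A[np.argsort(A[:,2])[:12]]; print(n,m.sum(),L.round(3).tolist())
E
```

```text
side 580 [[0.482, 0.102, 0.093], [0.482, 0.101, 0.097], [0.485, 0.099, 0.099], [0.482, 0.103, 0.1], [0.492, 0.097, 0.1], [0.495, 0.097, 0.101], [0.488, 0.092, 0.104], [0.492, 0.096, 0.105], [0.485, 0.096, 0.106], [0.488, 0.096, 0.106], [0.495, 0.094, 0.107], [0.482, 0.099, 0.108]]
scene 826 [[0.499, 0.109, 0.1], [0.504, 0.111, 0.102], [0.494, 0.104, 0.102], [0.49, 0.098, 0.105], [0.501, 0.108, 0.106], [0.503, 0.111, 0.106], [0.486, 0.099, 0.107], [0.501, 0.12, 0.107], [0.501, 0.097, 0.108], [0.498, 0.121, 0.109], [0.504, 0.111, 0.111], [0.496, 0.103, 0.112]]
```

All three cameras agree that the real fingertips are about 32 mm behind the reported TCP, so I'll correct for that. Descending with 50 mm opening and pushing +x.

```bash
python3 -m jog '[{"rotation":[0,0,0],"translation":[0,0,-30],"grip":50},{"rotation":[0,0,0],"translation":[0,0,-50],"grip":50},{"rotation":[0,0,0],"translation":[0,0,-60],"grip":50},{"rotation":[0,0,0],"translation":[0,0,-70],"grip":50},{"rotation":[0,0,0],"translation":[0,0,-76],"grip":50},{"rotation":[0,0,0],"translation":[0,0,-80],"grip":50},{"rotation":[0,0,0],"translation":[0,0,-80],"grip":50},{"rotation":[0,0,0],"translation":[10,0,-80],"grip":50},{"rotation":[0,0,0],"translation":[20,0,-80],"grip":50},{"rotation":[0,0,0],"translation":[25,0,-80],"grip":50},{"rotation":[0,0,0],"translation":[30,0,-80],"grip":50},{"rotation":[0,0,0],"translation":[34,0,-80],"grip":50},{"rotation":[0,0,0],"translation":[38,0,-80],"grip":50},{"rotation":[0,0,0],"translation":[42,0,-80],"grip":50},{"rotation":[0,0,0],"translation":[46,0,-80],"grip":50},{"rotation":[0,0,0],"translation":[50,0,-80],"grip":50},{"rotation":[0,0,0],"translation":[54,0,-80],"grip":50},{"rotation":[0,0,0],"translation":[58,0,-80],"grip":50},{"rotation":[0,0,0],"translation":[62,0,-80],"grip":50}]'
cat > pan.py <<'E'
from fit import *
for n in ['scene','side']:
    p,d,i=cam(n);P,h,w,f=seg(p,d,i);w=biggest(w)
    print(n,[np.round(t,1) for t in cv2.minAreaRect(flat(w,i,.031).astype(np.float32)*1000)],w.sum())
E
python3 pan.py
```

```text
time: 7.9
ee_pos: [0.5523, 0.1098, -0.0151]
tcp_rot: [180.0, -0.0, 178.2]
wrist_force: [-2.5, -0.4, 1.1]
opening: 0.05
grasp_force: 1.4
scene [array([616.1, 114.9]), array([150.6, 110.5]), np.float64(88.0)] 855
side [array([618.5, 106.7]), array([147.6, 110.3]), np.float64(88.2)] 823
```

The panel moved and squared up to 88.1°. Now small steps to the long fence.

```bash
python3 -m jog '[{"rotation":[0,0,0],"translation":[2,0,0],"grip":50},{"rotation":[0,0,0],"translation":[4,0,0],"grip":50},{"rotation":[0,0,0],"translation":[5,0,0],"grip":50},{"rotation":[0,0,0],"translation":[5,0,0],"grip":50}]'; python3 -m jog '[{"rotation":[0,0,0],"translation":[1,0,0],"grip":50},{"rotation":[0,0,0],"translation":[1,0,0],"grip":50}]'; python3 -m jog '[{"rotation":[0,0,0],"translation":[1,0,0],"grip":50},{"rotation":[0,0,0],"translation":[1,0,0],"grip":50}]'
```

```text
time: 8.4
ee_pos: [0.5571, 0.1098, -0.015]
tcp_rot: [180.0, 0.0, 178.2]
wrist_force: [-1.6, -0.4, 0.5]
opening: 0.0501
grasp_force: 0.7
time: 8.6
ee_pos: [0.558, 0.1098, -0.015]
tcp_rot: [180.0, 0.0, 178.2]
wrist_force: [-2.0, 0.0, 0.8]
opening: 0.0502
grasp_force: 0.9
time: 8.8
ee_pos: [0.559, 0.1098, -0.0151]
tcp_rot: [-180.0, 0.0, 178.2]
wrist_force: [-1.2, 0.5, 0.5]
opening: 0.0501
grasp_force: 0.9
```

```bash
for k in 1 2 3; do python3 -m jog '[{"rotation":[0,0,0],"translation":[1,0,0],"grip":50},{"rotation":[0,0,0],"translation":[1,0,0],"grip":50}]' | grep -E "ee_pos|wrist"; done
```

```text
ee_pos: [0.5601, 0.1098, -0.015]
wrist_force: [-2.6, 0.0, -0.0]
ee_pos: [0.5611, 0.1098, -0.015]
wrist_force: [-1.6, -0.9, 0.5]
ee_pos: [0.5621, 0.1098, -0.015]
wrist_force: [-1.6, -0.6, 0.2]
```

```bash
python3 -m jog '[{"rotation":[0,0,0],"translation":[1,0,0],"grip":50},{"rotation":[0,0,0],"translation":[1,0,0],"grip":50}]' | grep -E "ee_pos|wrist";python3 -m jog '[{"rotation":[0,0,0],"translation":[1,0,0],"grip":50},{"rotation":[0,0,0],"translation":[1,0,0],"grip":50}]' | grep -E "ee_pos|wrist"; python3 pan.py
```

```text
ee_pos: [0.5631, 0.1098, -0.015]
wrist_force: [-2.0, -0.6, 0.0]
ee_pos: [0.5632, 0.1098, -0.0151]
wrist_force: [-5.4, -0.1, 4.0]
scene [array([621.6, 115.2]), array([150.3,  99.6]), np.float64(88.0)] 774
side [array([628.2, 106.5]), array([147.4, 109. ]), np.float64(88.3)] 811
```

Contact with the long fence at x≈0.563 (5.4 N). Now back off and go round to the -y edge.

```bash
python3 -c "
from h import *
print(readout.get_obs()['q'].round(1))"
python3 -m jog '[{"rotation":[0,0,0],"translation":[-5,0,0],"grip":50},{"rotation":[0,0,0],"translation":[-20,0,0],"grip":50},{"rotation":[0,0,0],"translation":[-20,0,50],"grip":50},{"rotation":[0,0,0],"translation":[-20,0,80],"grip":50},{"rotation":[0,0,-8],"translation":[-10,-40,80],"grip":50},{"rotation":[0,0,-16],"translation":[0,-80,80],"grip":50},{"rotation":[0,0,-24],"translation":[20,-118,80],"grip":50},{"rotation":[0,0,-32],"translation":[40,-118,80],"grip":50},{"rotation":[0,0,-40],"translation":[63,-118,80],"grip":50},{"rotation":[0,0,-48],"translation":[63,-118,80],"grip":50},{"rotation":[0,0,-56],"translation":[63,-118,80],"grip":50},{"rotation":[0,0,-64],"translation":[63,-118,80],"grip":50},{"rotation":[0,0,-72],"translation":[63,-118,80],"grip":50},{"rotation":[0,0,-80],"translation":[63,-118,80],"grip":50},{"rotation":[0,0,-88],"translation":[63,-118,80],"grip":50},{"rotation":[0,0,-90],"translation":[63,-118,80],"grip":50},{"rotation":[0,0,-90],"translation":[63,-118,80],"grip":50}]'
python3 pan.py;python3 -c "
from h import *
print(readout.get_obs()['q'].round(1))"
```

```text
[11.   9.8 -8.9 71.5  0.  12.9]
time: 11.6
ee_pos: [0.6272, -0.0083, 0.0651]
tcp_rot: [179.9, 0.0, 88.1]
wrist_force: [-0.3, 0.5, -0.2]
opening: 0.05
grasp_force: 0.0
scene [array([645.5, 133.5]), array([ 58.2, 115.1]), np.float64(1.8)] 298
side [array([647.5, 113.1]), array([78.9, 48.3]), np.float64(83.5)] 177
[-0.8 15.   6.3 81.2 -0.  91. ]
```

```bash
python3 -m jog '[{"rotation":[0,0,0],"translation":[0,0,-40],"grip":50},{"rotation":[0,0,0],"translation":[0,0,-60],"grip":50},{"rotation":[0,0,0],"translation":[0,0,-72],"grip":50},{"rotation":[0,0,0],"translation":[0,0,-80],"grip":50},{"rotation":[0,0,0],"translation":[0,0,-80],"grip":50},{"rotation":[0,0,0],"translation":[0,12,-80],"grip":50},{"rotation":[0,0,0],"translation":[0,20,-80],"grip":50},{"rotation":[0,0,0],"translation":[0,26,-80],"grip":50},{"rotation":[0,0,0],"translation":[0,30,-80],"grip":50},{"rotation":[0,0,0],"translation":[0,34,-80],"grip":50},{"rotation":[0,0,0],"translation":[0,38,-80],"grip":50},{"rotation":[0,0,0],"translation":[0,42,-80],"grip":50},{"rotation":[0,0,0],"translation":[0,46,-80],"grip":50},{"rotation":[0,0,0],"translation":[1,50,-80],"grip":50},{"rotation":[0,0,0],"translation":[1,54,-80],"grip":50},{"rotation":[0,0,0],"translation":[1,58,-80],"grip":50},{"rotation":[0,0,0],"translation":[2,62,-80],"grip":50},{"rotation":[0,0,0],"translation":[2,66,-80],"grip":50},{"rotation":[0,0,0],"translation":[2,66,-80],"grip":50}]'; python3 pan.py
python3 -m jog '[{"rotation":[0,0,0],"translation":[0,2,0],"grip":50},{"rotation":[0,0,0],"translation":[0,3,0],"grip":50},{"rotation":[0,0,0],"translation":[0,3,0],"grip":50}]'
```

```text
time: 13.6
ee_pos: [0.6286, 0.0581, -0.0152]
tcp_rot: [-180.0, 0.0, 88.2]
wrist_force: [-2.0, -2.5, 0.3]
opening: 0.0502
grasp_force: 1.2
scene [array([651. , 162.7]), array([112.6,  43.9]), np.float64(88.0)] 209
side [array([620.6,  69.1]), array([10.5, 23.6]), np.float64(88.6)] 21
time: 14.0
ee_pos: [0.6289, 0.0611, -0.0152]
tcp_rot: [-180.0, -0.0, 88.2]
wrist_force: [-0.5, -0.9, -0.1]
opening: 0.0501
grasp_force: 0.4
```

```bash
python3 -m jog '[{"rotation":[0,0,0],"translation":[0,1,0],"grip":50},{"rotation":[0,0,0],"translation":[0,2,0],"grip":50},{"rotation":[0,0,0],"translation":[0,2,0],"grip":50}]' | grep -E "ee_pos|wrist"; python3 -m jog '[{"rotation":[0,0,0],"translation":[0,1,0],"grip":50},{"rotation":[0,0,0],"translation":[0,1,0],"grip":50}]' | grep -E "ee_pos|wrist"; python3 -m jog '[{"rotation":[0,0,0],"translation":[0,1,0],"grip":50},{"rotation":[0,0,0],"translation":[0,1,0],"grip":50}]' | grep -E "ee_pos|wrist"
```

```text
ee_pos: [0.6291, 0.063, -0.015]
wrist_force: [-0.1, -0.8, -0.6]
ee_pos: [0.629, 0.0639, -0.015]
wrist_force: [0.2, -0.9, -0.4]
ee_pos: [0.629, 0.0649, -0.015]
wrist_force: [0.5, -0.4, -1.1]
```

```bash
python3 -m jog '[{"rotation":[0,0,0],"translation":[0,1,0],"grip":50},{"rotation":[0,0,0],"translation":[0,1,0],"grip":50}]' | grep -E "ee_pos|wrist"; python3 -m jog '[{"rotation":[0,0,0],"translation":[0,1,0],"grip":50},{"rotation":[0,0,0],"translation":[0,1,0],"grip":50}]' | grep -E "ee_pos|wrist"
```

```text
ee_pos: [0.629, 0.0659, -0.0149]
wrist_force: [-0.5, -2.6, -0.1]
ee_pos: [0.629, 0.0669, -0.015]
wrist_force: [-0.5, -2.8, -0.7]
```

```bash
python3 -m jog '[{"rotation":[0,0,0],"translation":[0,1,0],"grip":50},{"rotation":[0,0,0],"translation":[0,1,0],"grip":50}]' | grep -E "ee_pos|wrist"; python3 -m jog '[{"rotation":[0,0,0],"translation":[0,1,0],"grip":50},{"rotation":[0,0,0],"translation":[0,1,0],"grip":50}]' | grep -E "ee_pos|wrist"
```

```text
ee_pos: [0.629, 0.0678, -0.015]
wrist_force: [1.5, -2.0, 0.0]
ee_pos: [0.629, 0.0686, -0.015]
wrist_force: [-1.3, -3.1, 1.2]
```

```bash
python3 -m jog '[{"rotation":[0,0,0],"translation":[0,1,0],"grip":50},{"rotation":[0,0,0],"translation":[0,1,0],"grip":50}]' | grep -E "ee_pos|wrist"
```

```text
ee_pos: [0.6289, 0.0686, -0.0149]
wrist_force: [-0.5, -7.1, 2.3]
```

Contact with the short fence (7 N). Backing off, going round to the -x side again, and looking.

```bash
python3 -m jog '[{"rotation":[0,0,0],"translation":[0,-5,0],"grip":50},{"rotation":[0,0,0],"translation":[0,-20,0],"grip":50},{"rotation":[0,0,0],"translation":[0,-20,50],"grip":50},{"rotation":[0,0,8],"translation":[-10,-20,100],"grip":50},{"rotation":[0,0,16],"translation":[-40,-10,150],"grip":50},{"rotation":[0,0,24],"translation":[-80,10,180],"grip":50},{"rotation":[0,0,32],"translation":[-110,40,200],"grip":50},{"rotation":[0,0,40],"translation":[-139,75,200],"grip":50},{"rotation":[0,0,48],"translation":[-139,75,200],"grip":50},{"rotation":[0,0,56],"translation":[-139,75,200],"grip":50},{"rotation":[0,0,64],"translation":[-139,75,200],"grip":50},{"rotation":[0,0,72],"translation":[-139,75,200],"grip":50},{"rotation":[0,0,80],"translation":[-139,75,200],"grip":50},{"rotation":[0,0,88],"translation":[-139,75,200],"grip":50},{"rotation":[0,0,90],"translation":[-139,75,200],"grip":50},{"rotation":[0,0,90],"translation":[-139,75,200],"grip":50}]'
python3 pan.py; python3 - <<'E'
from wm import *
p,d,P,D,c,o=wrist(); analyse(p,P,D,c); cv2.imwrite('pics/w5.png',cv2.resize(p[150:340,120:420],None,fx=2.6,fy=2.6)[...,::-1])
E
```

```text
time: 17.3
ee_pos: [0.49, 0.1444, 0.185]
tcp_rot: [180.0, 0.0, 178.2]
wrist_force: [0.2, 0.1, -0.5]
opening: 0.0501
grasp_force: 0.0
scene [array([624.1, 156.1]), array([150.9,  97.4]), np.float64(88.0)] 761
side [array([629.8, 150.8]), array([153.8, 108.4]), np.float64(88.3)] 855
panel ((629.5275268554688, 148.439208984375), (137.69183349609375, 110.83528900146484), 88.06522369384766) 0.0319
fence z 0.0438 4868
edge 0 slope deg 1.97 rms 0.38 n 19 range 60.0 192.0
edge 1 slope deg -1.7 rms 1.04 n 27 range 426.0 618.0
```

View pics/w5.png

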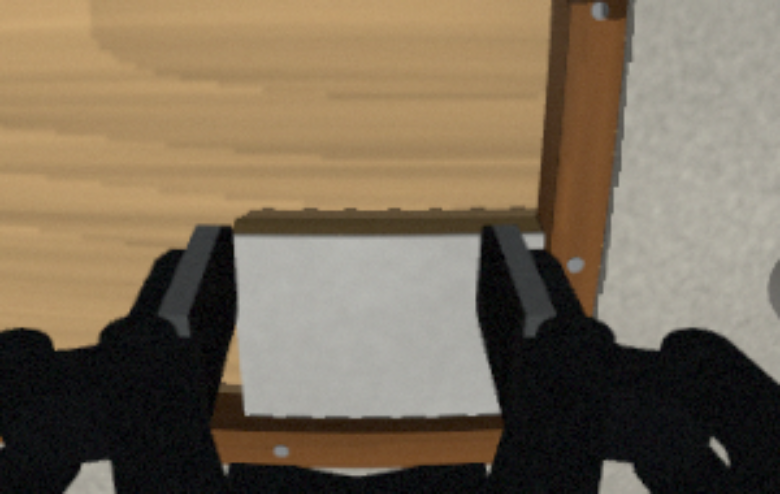

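The panel is square and against both fences in the enlarged wrist crop, with no gap at its lower edge (row ~415) or right edge (column ~545). One more light nudge in +x will confirm it's seated.

```bash
python3 -m jog '[{"rotation":[0,0,0],"translation":[10,8,-50],"grip":50},{"rotation":[0,0,0],"translation":[20,8,-100],"grip":50},{"rotation":[0,0,0],"translation":[30,8,-150],"grip":50},{"rotation":[0,0,0],"translation":[40,8,-180],"grip":50},{"rotation":[0,0,0],"translation":[45,8,-193],"grip":50},{"rotation":[0,0,0],"translation":[50,8,-200],"grip":50},{"rotation":[0,0,0],"translation":[60,8,-200],"grip":50},{"rotation":[0,0,0],"translation":[66,8,-200],"grip":50},{"rotation":[0,0,0],"translation":[70,8,-200],"grip":50},{"rotation":[0,0,0],"translation":[72,8,-200],"grip":50},{"rotation":[0,0,0],"translation":[74,8,-200],"grip":50},{"rotation":[0,0,0],"translation":[74,8,-200],"grip":50}]'
python3 -m jog '[{"rotation":[0,0,0],"translation":[1,0,0],"grip":50},{"rotation":[0,0,0],"translation":[1,0,0],"grip":50}]'
```

```text
time: 18.65
ee_pos: [0.5641, 0.1528, -0.0147]
tcp_rot: [180.0, 0.0, 178.2]
wrist_force: [-0.1, 0.7, -0.1]
opening: 0.0495
grasp_force: 0.0
time: 18.85
ee_pos: [0.5645, 0.1528, -0.0149]
tcp_rot: [-180.0, -0.0, 178.2]
wrist_force: [-2.4, -0.6, 2.4]
opening: 0.0501
grasp_force: 1.5
```

```bash
python3 -m jog '[{"rotation":[0,0,0],"translation":[1,0,0],"grip":50},{"rotation":[0,0,0],"translation":[1,0,0],"grip":50}]'
```

```text
time: 19.05
ee_pos: [0.5646, 0.1527, -0.015]
tcp_rot: [-180.0, -0.1, 178.2]
wrist_force: [-8.0, 0.0, 6.8]
opening: 0.0501
grasp_force: 4.2
```

Seated (8 N, no movement), which puts the panel centre at about (0.629, 0.153). Retracting and moving above the weight.

```bash
python3 -m jog '[{"rotation":[0,0,0],"translation":[-5,0,0],"grip":50},{"rotation":[0,0,0],"translation":[-25,0,5],"grip":50},{"rotation":[0,0,0],"translation":[-30,0,50],"grip":50},{"rotation":[0,0,0],"translation":[-40,0,100],"grip":50},{"rotation":[0,0,0],"translation":[-60,-30,150],"grip":50},{"rotation":[0,0,0],"translation":[-80,-60,190],"grip":50},{"rotation":[0,0,0],"translation":[-80,-443,200],"grip":50},{"rotation":[0,0,0],"translation":[-80,-443,200],"grip":50},{"rotation":[0,0,0],"translation":[-80,-443,200],"grip":50},{"rotation":[0,0,0],"translation":[-80,-443,200],"grip":50},{"rotation":[0,0,0],"translation":[-80,-443,200],"grip":50},{"rotation":[0,0,0],"translation":[-80,-443,200],"grip":50},{"rotation":[0,0,0],"translation":[-80,-443,200],"grip":50},{"rotation":[0,0,0],"translation":[-80,-443,200],"grip":50},{"rotation":[0,0,0],"translation":[-80,-443,200],"grip":50},{"rotation":[0,0,0],"translation":[-80,-443,200],"grip":50},{"rotation":[0,0,0],"translation":[-80,-443,200],"grip":50}]'
python3 pan.py; cat > wt.py <<'E'
from wm import *
import sys
p,d,P,D,c,o=wrist(); z=P[...,2]; print(o['ee_pos'].round(4))
for r in spotter.mark_of('wrist','weight')[:2]: 
    u,v=map(int,r['uv']); print(r['confidence'],r['uv'],P[v,u].round(4))
h=cv2.cvtColor(p,cv2.COLOR_RGB2HSV)
near=(np.hypot(P[...,0]-.487,P[...,1]+.289)<.05)
for nm,m in (('knob',near&(z>.05)&(z<.07)),('base',near&(z>.025)&(z<.032))):
    if m.sum()>20:
        X=plane(m,D,c,.0515 if nm=='knob' else .028).astype(np.float32); print(nm,m.sum(),cv2.minEnclosingCircle(X),P[m].mean(0).round(4),z[m].max())
cv2.imwrite(sys.argv[1],p[...,::-1])
E
python3 wt.py pics/w6.png
```

```text
time: 20.75
ee_pos: [0.486, -0.2895, 0.185]
tcp_rot: [180.0, 0.0, 178.2]
wrist_force: [0.0, -0.1, -0.3]
opening: 0.05
grasp_force: 0.0
scene [array([624.1, 156.1]), array([150.9,  97.4]), np.float64(88.0)] 759
side [array([630. , 150.8]), array([153.8, 107.9]), np.float64(88.3)] 853
[ 0.4862 -0.2891  0.1852]
0.96 [260.6, 162.8] [ 0.4742 -0.285   0.031 ]
0.7 [283.3, 239.8] [ 0.5703 -0.2595  0.0304]
knob 442 ((486.4029541015625, -287.7145690917969), 13.226314544677734) [ 0.4839 -0.2874  0.0604] 0.06268651413087217
base 1351 ((484.9189147949219, -287.49664306640625), 28.015214920043945) [ 0.4821 -0.2875  0.0296] 0.031987892424859
```

View pics/w6.png

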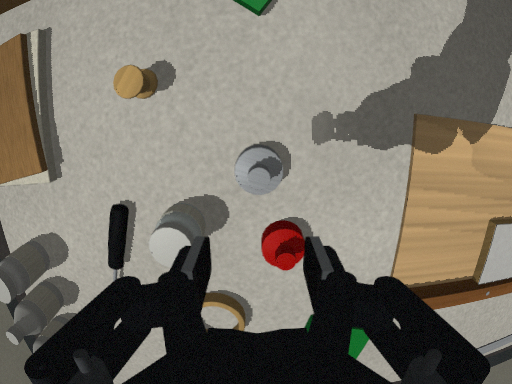

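The wrist view shows the steel weight at (259,168), i.e. (0.485, -0.2875), with base radius 28 mm and knob top at 60 mm, all as expected. The red one at (284,243) and the jar at (170,240) are clear. Descend and grip the knob.

```bash
python3 -m jog '[{"rotation":[0,0,0],"translation":[-1,2,-50],"grip":50},{"rotation":[0,0,0],"translation":[-1,2,-100],"grip":50},{"rotation":[0,0,0],"translation":[-1,2,-140],"grip":50},{"rotation":[0,0,0],"translation":[-1,2,-165],"grip":50},{"rotation":[0,0,0],"translation":[-1,2,-176],"grip":50},{"rotation":[0,0,0],"translation":[-1,2,-181],"grip":50},{"rotation":[0,0,0],"translation":[-1,2,-181],"grip":50}]'
python3 - <<'E'
from h import *
for n in ('side','scene'):
    p,d,i=cam(n);P=cloud(d,i)
    m=(p.max(-1)<60)&(abs(P[...,0]-.485)<.03)&(abs(P[...,1]+.2875)<.055)&(P[...,2]>.01)&(P[...,2]<.3)
    A=P[m]; L=A[np.argsort(A[:,2])[:8]]; print(n,m.sum(),L.round(3).tolist())
E
```

```text
time: 21.65
ee_pos: [0.4854, -0.2882, 0.0047]
tcp_rot: [-180.0, 0.0, 178.2]
wrist_force: [-0.1, -0.2, 0.2]
opening: 0.0501
grasp_force: 0.0
side 566 [[0.475, -0.267, 0.025], [0.474, -0.294, 0.027], [0.474, -0.285, 0.029], [0.474, -0.274, 0.029], [0.473, -0.301, 0.031], [0.481, -0.325, 0.042], [0.489, -0.328, 0.045], [0.483, -0.329, 0.047]]
scene 600 [[0.487, -0.261, 0.04], [0.501, -0.315, 0.047], [0.498, -0.314, 0.049], [0.491, -0.251, 0.049], [0.49, -0.322, 0.049], [0.491, -0.319, 0.049], [0.486, -0.321, 0.05], [0.495, -0.262, 0.05]]
```

```bash
python3 -m jog '[{"rotation":[0,0,0],"translation":[0,1,-3],"grip":50},{"rotation":[0,0,0],"translation":[0,1,-3],"grip":15},{"rotation":[0,0,0],"translation":[0,1,-3],"grip":15},{"rotation":[0,0,0],"translation":[0,1,-3],"grip":15},{"rotation":[0,0,0],"translation":[0,1,-3],"grip":15},{"rotation":[0,0,0],"translation":[0,1,-3],"grip":15},{"rotation":[0,0,0],"translation":[0,1,-3],"grip":15},{"rotation":[0,0,0],"translation":[0,1,-3],"grip":15}]' 50
```

```text
time: 22.55
ee_pos: [0.4851, -0.2873, 0.0015]
tcp_rot: [-180.0, 0.0, 178.2]
wrist_force: [-1.1, 1.3, 5.9]
opening: 0.0226
grasp_force: 49.1
```

Gripped (22.6 mm, 49 N). Lift and check.

```bash
python3 -m jog '[{"rotation":[0,0,0],"translation":[0,0,3],"grip":15},{"rotation":[0,0,0],"translation":[0,0,10],"grip":15},{"rotation":[0,0,0],"translation":[0,0,25],"grip":15},{"rotation":[0,0,0],"translation":[0,0,45],"grip":15},{"rotation":[0,0,0],"translation":[0,0,70],"grip":15},{"rotation":[0,0,0],"translation":[0,0,100],"grip":15},{"rotation":[0,0,0],"translation":[0,0,120],"grip":15},{"rotation":[0,0,0],"translation":[0,0,120],"grip":15}]'
python3 - <<'E'
from h import *
e=readout.get_obs()['ee_pos']; print(e)
p,d,i=cam('side');P=cloud(d,i)
cv2.imwrite('pics/s2.png',cv2.resize(p[150:320,180:340],None,fx=3.5,fy=3.5)[...,::-1])
m=(abs(P[...,0]-e[0])<.045)&(abs(P[...,1]-e[1])<.05)&(P[...,2]>.08)&(P[...,2]<.19)
A=P[m]; L=A[np.argsort(A[:,2])[:15]]; print(m.sum(),L.round(3).tolist())
E
```

```text
time: 23.35
ee_pos: [0.4863, -0.2881, 0.125]
tcp_rot: [-179.8, 0.3, 178.2]
wrist_force: [0.8, -0.8, -5.9]
opening: 0.0225
grasp_force: 49.6
[ 0.48633067 -0.28808029  0.1249834 ]
337 [[0.475, -0.312, 0.121], [0.46, -0.287, 0.121], [0.494, -0.313, 0.122], [0.483, -0.314, 0.123], [0.478, -0.314, 0.123], [0.463, -0.3, 0.124], [0.499, -0.316, 0.124], [0.499, -0.312, 0.124], [0.468, -0.308, 0.124], [0.51, -0.306, 0.125], [0.507, -0.31, 0.125], [0.491, -0.316, 0.125], [0.473, -0.313, 0.125], [0.488, -0.317, 0.125], [0.47, -0.313, 0.126]]
```

View pics/s2.png

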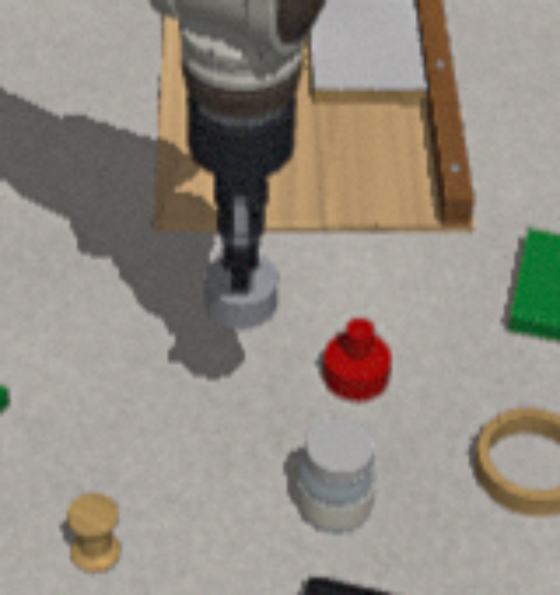

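Held upright in the crop, at about (240,290), with its underside about 2 mm below TCP height. Nothing else has moved. Carry it to the panel smoothly.

```bash
python3 -m jog '[{"rotation":[0,0,0],"translation":[3,8,0],"grip":15},{"rotation":[0,0,0],"translation":[8,24,0],"grip":15},{"rotation":[0,0,0],"translation":[16,48,0],"grip":15},{"rotation":[0,0,0],"translation":[24,74,0],"grip":15},{"rotation":[0,0,0],"translation":[33,102,0],"grip":15},{"rotation":[0,0,0],"translation":[42,130,0],"grip":15},{"rotation":[0,0,0],"translation":[51,158,0],"grip":15},{"rotation":[0,0,0],"translation":[60,186,0],"grip":15},{"rotation":[0,0,0],"translation":[70,214,0],"grip":15},{"rotation":[0,0,0],"translation":[79,242,0],"grip":15},{"rotation":[0,0,0],"translation":[88,270,0],"grip":15},{"rotation":[0,0,0],"translation":[97,298,0],"grip":15},{"rotation":[0,0,0],"translation":[106,326,0],"grip":15},{"rotation":[0,0,0],"translation":[115,354,0],"grip":15},{"rotation":[0,0,0],"translation":[124,380,0],"grip":15},{"rotation":[0,0,0],"translation":[132,404,0],"grip":15},{"rotation":[0,0,0],"translation":[138,424,0],"grip":15},{"rotation":[0,0,0],"translation":[142,436,0],"grip":15},{"rotation":[0,0,0],"translation":[143,440,0],"grip":15},{"rotation":[0,0,0],"translation":[143,440,0],"grip":15}]'
python3 -m jog '[{"rotation":[0,0,0],"translation":[0,0,-20],"grip":15},{"rotation":[0,0,0],"translation":[0,0,-40],"grip":15},{"rotation":[0,0,0],"translation":[0,0,-60],"grip":15},{"rotation":[0,0,0],"translation":[0,0,-72],"grip":15},{"rotation":[0,0,0],"translation":[0,0,-78],"grip":15},{"rotation":[0,0,0],"translation":[0,0,-80],"grip":15},{"rotation":[0,0,0],"translation":[0,0,-80],"grip":15}]'
python3 - <<'E'
from h import *
e=readout.get_obs()['ee_pos']; print(e)
for n in ('side','scene'):
    p,d,i=cam(n);P=cloud(d,i); h=cv2.cvtColor(p,cv2.COLOR_RGB2HSV)
    m=(abs(P[...,0]-e[0])<.04)&(abs(P[...,1]-e[1])<.04)&(P[...,2]>.036)&(P[...,2]<.074)
    A=P[m]; print(n,m.sum(),A.min(0).round(3),A.max(0).round(3),np.sort(A[:,2])[:10].round(3))
    cv2.imwrite(f'pics/p_{n}.png',cv2.resize((p[120:230,220:340] if n=='side' else p[150:250,230:370]),None,fx=4,fy=4)[...,::-1])
E
```

```text
time: 25.4
ee_pos: [0.6277, 0.1529, 0.1206]
tcp_rot: [-180.0, -0.0, 178.2]
wrist_force: [-0.5, -0.5, -6.7]
opening: 0.0224
grasp_force: 49.7
time: 26.1
ee_pos: [0.6282, 0.1526, 0.0417]
tcp_rot: [180.0, 0.0, 178.1]
wrist_force: [0.5, 0.5, -6.8]
opening: 0.0221
grasp_force: 49.7
[0.62824198 0.15259843 0.04166389]
side 182 [0.602 0.118 0.037] [0.657 0.175 0.074] [0.037 0.039 0.039 0.039 0.04  0.04  0.04  0.04  0.041 0.041]
scene 187 [0.594 0.119 0.036] [0.662 0.179 0.074] [0.036 0.037 0.037 0.039 0.039 0.04  0.041 0.041 0.042 0.042]
```

```bash
python3 -m jog '[{"rotation":[0,0,0],"translation":[0,0,-2],"grip":15},{"rotation":[0,0,0],"translation":[0,0,-4],"grip":15},{"rotation":[0,0,0],"translation":[0,0,-5],"grip":15},{"rotation":[0,0,0],"translation":[0,0,-5],"grip":15}]' | grep -E "ee_pos|wrist"
python3 -m jog '[{"rotation":[0,0,0],"translation":[0,0,-1],"grip":15},{"rotation":[0,0,0],"translation":[0,0,-1],"grip":15}]' | grep -E "ee_pos|wrist"
python3 -m jog '[{"rotation":[0,0,0],"translation":[0,0,-1],"grip":15},{"rotation":[0,0,0],"translation":[0,0,-1],"grip":15}]' | grep -E "ee_pos|wrist"
```

```text
ee_pos: [0.6278, 0.1528, 0.0357]
wrist_force: [0.3, -0.1, -6.6]
ee_pos: [0.6279, 0.1528, 0.0349]
wrist_force: [-0.5, -0.0, -6.9]
ee_pos: [0.6279, 0.1527, 0.0338]
wrist_force: [0.2, -0.3, -6.4]
```

```bash
python3 -m jog '[{"rotation":[0,0,0],"translation":[0,0,-0.5],"grip":15},{"rotation":[0,0,0],"translation":[0,0,-0.5],"grip":15}]' | grep -E "ee_pos|wrist"
python3 -m jog '[{"rotation":[0,0,0],"translation":[0,0,-0.5],"grip":15},{"rotation":[0,0,0],"translation":[0,0,-0.5],"grip":15}]' | grep -E "ee_pos|wrist"
```

```text
ee_pos: [0.6279, 0.1527, 0.0334]
wrist_force: [-1.3, 0.9, -6.3]
ee_pos: [0.6279, 0.1528, 0.0329]
wrist_force: [-0.2, 0.5, -7.3]
```

```bash
python3 -m jog '[{"rotation":[0,0,0],"translation":[0,0,-0.5],"grip":15},{"rotation":[0,0,0],"translation":[0,0,-0.5],"grip":15}]' | grep -E "ee_pos|wrist"
```

```text
ee_pos: [0.628, 0.1528, 0.0326]
wrist_force: [0.5, -0.1, -5.8]
```

```bash
python3 -m jog '[{"rotation":[0,0,0],"translation":[0,0,-0.5],"grip":15},{"rotation":[0,0,0],"translation":[0,0,-0.5],"grip":15}]' | grep -E "ee_pos|wrist"
```

```text
ee_pos: [0.6281, 0.1527, 0.0326]
wrist_force: [-2.5, -0.4, -0.2]
```

```bash
python3 -m jog '[{"rotation":[0,0,0],"translation":[0,0,-0.5],"grip":15},{"rotation":[0,0,0],"translation":[0,0,-0.5],"grip":15}]' | grep -E "ee_pos|wrist"
```

```text
ee_pos: [0.6281, 0.1528, 0.0326]
wrist_force: [-5.7, -1.0, 4.6]
```

It's down, with its load on the panel. Relieve the preload slightly, open, then rise straight up.

```bash
python3 -m jog '[{"rotation":[0,0,0],"translation":[0,0,0.5],"grip":15},{"rotation":[0,0,0],"translation":[0,0,0.5],"grip":22},{"rotation":[0,0,0],"translation":[0,0,0.5],"grip":26},{"rotation":[0,0,0],"translation":[0,0,0.5],"grip":35},{"rotation":[0,0,0],"translation":[0,0,0.5],"grip":45},{"rotation":[0,0,0],"translation":[0,0,0.5],"grip":55},{"rotation":[0,0,0],"translation":[0,0,0.5],"grip":55},{"rotation":[0,0,0],"translation":[0,0,0.5],"grip":55},{"rotation":[0,0,0],"translation":[0,0,10],"grip":55},{"rotation":[0,0,0],"translation":[0,0,30],"grip":55},{"rotation":[0,0,0],"translation":[0,0,60],"grip":55},{"rotation":[0,0,0],"translation":[0,0,100],"grip":55},{"rotation":[0,0,0],"translation":[-40,0,150],"grip":55},{"rotation":[0,0,0],"translation":[-90,0,170],"grip":55},{"rotation":[0,0,0],"translation":[-140,0,170],"grip":55},{"rotation":[0,0,0],"translation":[-180,0,170],"grip":55},{"rotation":[0,0,0],"translation":[-180,0,170],"grip":55}]'
python3 pan.py; python3 - <<'E'
from wm import *
p,d,P,D,c,o=wrist(); a,b,w=analyse(p,P,D,c); z=P[...,2]
m=(abs(P[...,0]-.628)<.06)&(abs(P[...,1]-.153)<.06)
X=plane(w,D,c,.031); print(X.min(0),X.max(0))
for lo,hi,pz in ((.054,.064,.059),(.083,.1,.091)):
    k=m&(z>lo)&(z<hi); print(k.sum(),P[k].mean(0).round(4),cv2.minEnclosingCircle(plane(k,D,c,pz).astype(np.float32)))
cv2.imwrite('pics/w7.png',cv2.resize(p[100:340,100:450],None,fx=2.2,fy=2.2)[...,::-1])
E
```

```text
time: 29.7
ee_pos: [0.4439, 0.1525, 0.2038]
tcp_rot: [179.9, 0.1, 178.2]
wrist_force: [1.6, 1.2, 0.5]
opening: 0.0553
grasp_force: 0.0
scene [array([624.6, 156.1]), array([150.9,  96.4]), np.float64(88.0)] 549
side [array([630. , 150.8]), array([153.8, 107.9]), np.float64(88.3)] 619
panel ((631.0222778320312, 154.90304565429688), (150.8811492919922, 110.80213165283203), 87.85179138183594) 0.0319
fence z 0.0438 2576
edge 0 slope deg -1.91 rms 4.11 n 26 range -90.0 186.0
edge 1 slope deg -1.97 rms 0.27 n 20 range 426.0 648.0
[574.27017412  77.70930077] [686.87210698 229.25246195]
826 [0.6199 0.1529 0.0603] ((626.7010498046875, 152.92874145507812), 29.344289779663086)
282 [0.6253 0.1531 0.0905] ((624.9022216796875, 153.06918334960938), 15.71682357788086)
```

View pics/w7.png

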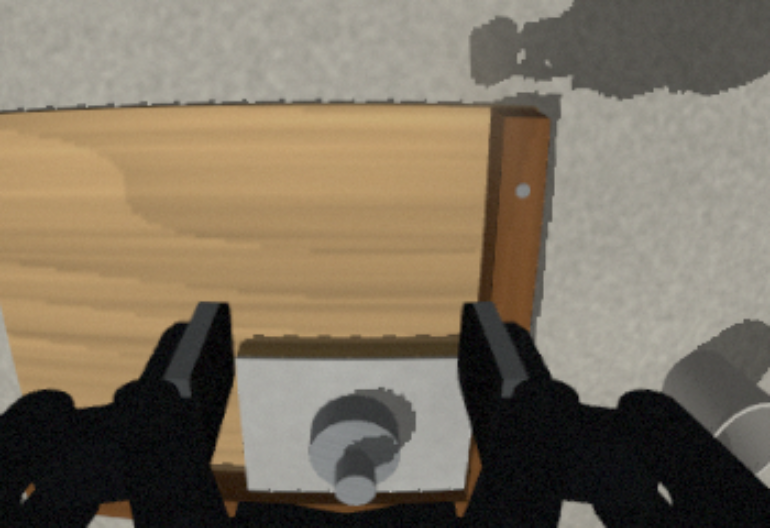

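The weight stands upright within about 4 mm of the panel centre. The panel pose is unchanged (88°, against both fences), and the robot is clear. Handing in.

```bash
python3 -c "
from workcell import bot
print(bot.job_done())"
```

```text
the job is handed in; nothing more can be done
None
```

The panel is home, square and flush against both fences; the steel weight stands upright within about 4 mm of its centre, and the job was handed in at about 30 s with the robot clear and nothing else touched.

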